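# Check the brake lever of an instrument trolley

### The arm

A 6-joint arm with a two-finger parallel gripper is mounted at the origin on the work surface. World frame = base frame: x ahead of the robot, y to its left, z up, the work surface at z = 0. Lengths are in mm, angles in rad, forces in N, time in s.
With the tool pointing down it reaches from about 275 to 750 mm from the base axis. Payload 10.2 kg.
Tool frame: the origin (TCP) lies where the fingers leave the gripper's body, on its centre line; the fingertips stand 73 mm ahead of it and the grasp point (between the pads) lies 54 mm ahead of it (ctrl.tip_extent is the z of the fingertips in the tool frame, in mm); z points along the fingers, y is the line along which they close (so a half turn about z gives the same grasp; the last joint's range is limited). The gripper opens to 85 mm and grips with 20 to 120 N. Pads are 22 mm wide; open, the fingers measure 114 mm over their backs; the gripper's body (76 mm by 85 mm) begins 54 mm behind the grasp point. The pads swing forward as they close: fully open they stand 13 mm farther back than shut.
Start: joints at [-1.47, 0.313, 1.498, -0, 1.331, -0.223], TCP at [167.027, -497.728, 303.894] pointing down, gripper open.
Joint ranges: [-2.94, 2.94], [-0.97, 2.17], [0.19, 2.56], [-1.23, 4.37], [0.02, 3.11], [-2.88, 2.88]. Speed limits (rad/s): [2.39, 2.39, 3.01, 3.14, 3.14, 3.14].

### API

Orientations are given as a unit quaternion [w, x, y, z].
In Python, from rig import readout, cams, order, ctrl gives the robot as it stands.
- The arm moves only by the shell command python3 -m handwheel [OPENING] [FORCE], which reads ROWS from standard input. ROWS is 1 to 8 rows, parted by semicolons, with the numbers parted by spaces; each row has 6 numbers: dx, dy, dz in a scale on which 1.0 is 750 mm, then a rotation vector rx, ry, rz in parts of the range, where 1.0 means pi/2 rad; each row is the pose to reach, as a shift and turn from the pose commanded when the command began, along the tool's axes at that moment; what a row does not reach only later rows make up. A row lasts 1/10 s, in which the tool goes at most 50 mm and 0.15 rad, less where a joint would pass 70% of its speed; a pose out of reach is approached as far as the arm can. OPENING is the opening from 0.0 (shut) to 1.0 (fully open), set as the command begins (- or left out keeps the last). The fingers move at their own pace and stop on an object; FORCE is the grip in N (left out, the last holds). Time passes only in rows, so rows that do not move let the fingers close. It prints the time, the measured TCP pose, the force, the opening and the grip force at its end. Input that does not fit is refused with a message, and nothing moves.
- readout.sense(): the state, without advancing time (a new reading comes with each control period).
- cams.capture(name): name is "scene" or "top" or "wrist"; returns (picture, depth): 384x512x3 uint8, red, green, blue; 384x512 float32, mm along the optical axis (not along the pixel's ray), 0 where there is no reading.
- cams.calibration(name): a dict with "fx", "fy", "cx", "cy" (pixels), "position" and "attitude" of the camera in the world. Camera axes: x right, y down, z forward; pixel columns grow to the right and rows downward; lengths in mm; the calibration is good to about 2 mm. A picture is of the moment at which its call begins: read the wrist's pose just before it. calibration takes no time and is no camera call; for the wrist camera it gives the pose at the moment of the call.
- order.finish_job(): hands the job in; it is judged then, once.
Trained networks look in the newest picture that a camera, given by its name, has taken for a name from the list of things; names that differ only in an ending like _2 or _b are one class to them, and where a whole thing is asked for, a point or a joint stands for the part that bears it (a point fixed in the world has none). Each returns a list of dicts, best first, with "p" (0 to 1); they miss things now and then, are a little off and sometimes report something else, mostly with a low value. They report only what shows in the picture. A call takes as long as a camera call.
- cams.trace(target, camera): "pixels" (384x512 bool, what is visible of it) and "bbox" ([left, top, right, bottom] in pixels, round what is visible of it).
- cams.spot_point(target, camera): "uv" ([column, row] in pixels: a listed point, or the origin of a listed thing).
The state is a dict: "time_s": time; "joints": joint angles; "dq": joint speeds; "tau": joint torques, N m; "eef_pos": TCP position; "ee_rot": TCP orientation; "force": force on the tool from outside, world axes, zero at the start; "wrist_torque": the same for the moment, N m; "grip_width": opening from 0.0 (shut) to 1.0 (fully open); "grip_force": force on a finger pad.
Only numpy, scipy, OpenCV 4.12 (cv2) and the standard library are available. Lean on these libraries where they do the work, as an engineer would, in place of code of your own. Each camera call takes 0.05 s, during which the arm holds its last target. There are 200 camera calls.

### The job

Check the brake of the instrument trolley parked at the bench: from the far side, with the backs of the fingers, press the long brake lever in towards the push bar, without forcing it, until it stops short of the bar, and hold it there for two seconds. Then follow it back out so that it does not snap back, and move clear. Only press the lever: do not take it between the fingers or push on the bar, leave the short steering-lock lever alone, and do not push or lift anything standing on the trolley or the bench.

Things in the scene. Friction and masses are not known exactly. Their poses are not given: they have to be found in the camera images.
- trolley: Fixed instrument trolley beyond the bench's far edge. Origin: below the middle of its push bar, at bench height. y runs along the bar, x away from the robot over the deck. Bar: steel tube 25 mm thick, 440 mm long, axis 200 mm up, bent down to the deck at y = +-220 mm. Deck 70 mm up from x = 115 mm on, rim 23 mm. On the bar: long brake lever and short steering lock, in either order along y.
- brake_mount: Black clamp of the brake lever. Origin on the bar axis (200 mm up), anywhere along the bar; axes parallel to the trolley's. Upright pivot pin at x = 45 mm, y = 0. From it the lever runs on the far side of the bar towards +y: bare aluminium blade 9 mm thick, 18 mm high, at bar height, its line through (x, y) = (60, 35), (73, 70), (75, 122) mm, ending in a 20 mm ball.
- brake_lever (a joint): Brake lever angle in rad: 0 = out at rest, grows as it is pressed in, up to a firm stop at 0.30. At the press point that is 27 mm of travel; the ball then stands about 15 mm clear of the bar. A return spring resists with 2.5 N at the press point at first, 5 N just before the stop (pressed straight in, fingers rub along the blade: up to 9 N). Let go suddenly it snaps back.
- brake_press (a point): Press point: on the brake lever's outer (+x) face, 90 mm along y from the pivot, at mid height of the blade; moves with the lever. With the lever at rest its axes are parallel to the trolley's; pressing in is along -x.
- brake_tip (a point): Centre of the ball (20 mm across) at the free end of the brake lever; moves with it.
- lock_mount: Clamp of the steering-lock lever; same form and axes as the brake clamp, origin on the bar axis. Its lever is short: pivot at x = 38 mm, aluminium blade 16 mm high out to (x, y) = (55, 58) mm with a ball 16 mm across.
- lock_lever (a joint): Steering-lock lever angle in rad: 0 = out at rest, up to 0.30 pressed. To be left alone.
- dishes: Two stacked clear petri dishes, 94 mm across, 36 mm high, loose on the deck. Origin under the centre.
- oil_bottle: Small immersion-oil bottle, 32 mm across, 62 mm high, loose on the deck. Origin under the centre.
- tip_box: Pipette tip box, 87 x 127 x 66 mm high, loose on the deck. Origin under the centre.
- tube_rack: White rack of small tubes, 65 x 150 x 47 mm high, loose on the bench. Origin under the centre.
- wrench: Steel spanner lying on the bench, loose.
- beaker: Glass beaker, 68 mm across, 90 mm high, loose on the bench. Origin under the centre.

How it is judged (in metres and radians):
On the way:
1. the brake lever is pressed in to its stop by the fingers and held there for 1.5 s (value of joint brake_lever above 0.275 rad and contact force between the fingers and brake_mount above 2 N), for 1.5 s.
At the end, for the whole second after the job is handed in: After having been held at its stop, the brake lever is fully out again (within 0.03 rad), the steering-lock lever is out, and everything standing on the trolley and the bench is where it was (within 15 mm) (value of joint each of brake_lever, lock_lever below 0.03 rad and distance of each of dishes, oil_bottle, tip_box, tube_rack, wrench, beaker from where it was at the start of the episode below 0.015 m); the robot touches nothing.
It fails at once if the brake lever is forced (over 60 N) or taken between the fingers instead of pressed from outside (point between the finger pads on the bar side of the lever's outer face while touching it) (contact force between the fingers and brake_mount above 60 N or (x of the grasp point in the frame of brake_press below 0 m and contact force between the fingers and brake_mount above 1 N)).
It fails at once if the brake lever snaps back (faster than 5 rad/s) (velocity of joint brake_lever below -5 rad/s).
It fails at once if the robot pushes on the bar or any part of the trolley (more than 3 N) (contact force between any of the arm, the fingers and trolley above 3 N).
It fails at once if the steering-lock lever is pressed (value of joint lock_lever above 0.06 rad).
It fails at once if something standing on the trolley or the bench is pushed, carried or lifted (moved more than 15 mm) (distance of any of dishes, oil_bottle, tip_box, tube_rack, wrench, beaker from where it was at the start of the episode above 0.015 m).
It also fails if it takes over 38 s, if anything falls off the work surface, if the arm or the gripper's body presses on something with over 40 N, if the wrist force passes 120 N, or if a joint passes its speed limit or range.

## Working session

There is one attempt and no reset: what is moved stays moved. The work goes in short steps, Python scripts to look and compute and a shell command to move; the robot and the scene stay as the last step left them, time stands still between calls to the robot, and variables do not carry over. Pictures are saved under pics/ and viewed, at most 10 in all, crops included, and the job is handed in when it is done.

```bash
ls; mkdir -p pics; cat > h.py <<'E'
import numpy as np, cv2
from scipy.spatial.transform import Rotation as R
from rig import readout, cams, order, ctrl
def rot(a):
    a=np.array(a,float)
    return a if a.shape==(3,3) else R.from_quat(a,scalar_first=True).as_matrix()
def ray(c,uv):
    return rot(c["attitude"])@np.array([(uv[0]-c["cx"])/c["fx"],(uv[1]-c["cy"])/c["fy"],1])
def atz(c,uv,z):
    d=ray(c,uv);p=np.array(c["position"]);return p+d*(z-p[2])/d[2]
def cloud(c,D,m):
    v,u=np.nonzero(m&(D>0));d=D[v,u]
    P=np.stack([(u-c["cx"])/c["fx"]*d,(v-c["cy"])/c["fy"]*d,d],1)
    return P@rot(c["attitude"]).T+np.array(c["position"])
E
python3 - <<'E'
from h import *
print(readout.sense())
ims=[]
for n in("scene","top"):
    p,D=cams.capture(n);c=cams.calibration(n);ims.append(p);print(n,c)
    np.savez(f"{n}.npz",p=p,D=D)
    for t in("brake_mount","brake_press","brake_tip","lock_mount","trolley","dishes","oil_bottle","tip_box","tube_rack","wrench","beaker"):
        r=cams.spot_point(t,n)
        if r:
            uv=r[0]["uv"];print(t,[(np.round(q["uv"]),round(q["p"],2)) for q in r[:2]],atz(c,uv,{"brake":200,"lock_":200,"dishe":70,"oil_b":70,"tip_b":70}.get(t[:5],0)).round())
    cv2.imwrite(f"pics/{n}.png",p[:,:,::-1])
E
```

```text
pics
{'time_s': 0.0, 'joints': array([-1.47041295e+00,  3.13439267e-01,  1.49844243e+00, -1.59590962e-06,
        1.33096305e+00, -2.23411211e-01]), 'dq': array([ 0.00122394, -0.00184557, -0.0001233 , -0.00039993, -0.00055525,
        0.00112401]), 'tau': array([-6.59196780e-05, -4.12264323e+01, -2.59745711e+01, -1.85056447e-04,
        4.10642795e-03, -6.31319210e-06]), 'eef_pos': array([ 167.00328804, -497.55936869,  303.33848704]), 'ee_rot': array([-6.24909461e-04,  9.86923009e-01,  1.61191133e-01,  3.77127238e-05]), 'force': array([0.50281392, 0.10911732, 0.10477126]), 'wrist_torque': array([0.00507885, 0.01488142, 0.00129922]), 'grip_force': 0.0, 'grip_width': 1.0026181394344869}
scene {'fx': 380.63037564637494, 'fy': 380.63037564637494, 'cx': 258.9569529425524, 'cy': 192.9823752175038, 'position': array([1011.21457017,  289.24102225,  936.11954311]), 'attitude': array([-0.15359417,  0.49305082,  0.81562293, -0.26090028])}
brake_mount [(array([186., 152.]), 0.72), (array([285., 195.]), 0.38)] [ 525. -185.  200.]
brake_press [(array([198., 184.]), 0.65)] [ 597. -101.  200.]
brake
[... 597 characters left out ...]
1298 , 1113.27084738]), 'attitude': array([-0.02495893,  0.70679713, -0.70624633,  0.03210913])}
brake_mount [(array([338., 186.]), 0.56)] [ 524. -208.  200.]
brake_press [(array([299., 159.]), 0.47)] [ 597. -107.  200.]
brake_tip [(array([284., 159.]), 0.52)] [595. -69. 200.]
lock_mount [(array([267., 190.]), 0.92)] [513. -24. 200.]
dishes [(array([302., 129.]), 0.8)] [ 708. -138.   70.]
oil_bottle [(array([266., 124.]), 0.68), (array([231., 130.]), 0.62)] [723. -27.  70.]
tip_box [(array([234., 130.]), 0.65)] [705.  68.  70.]
tube_rack [(array([148., 247.]), 0.61)] [349. 339.   0.]
wrench [(array([240., 230.]), 0.56)] [403.  51.   0.]
beaker [(array([356., 254.]), 0.7)] [ 329. -312.    0.]
```

View pics/scene.png

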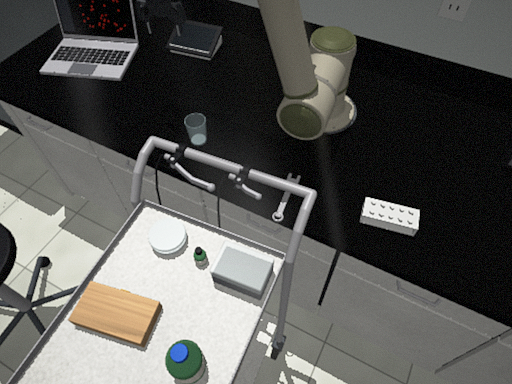

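View pics/top.png

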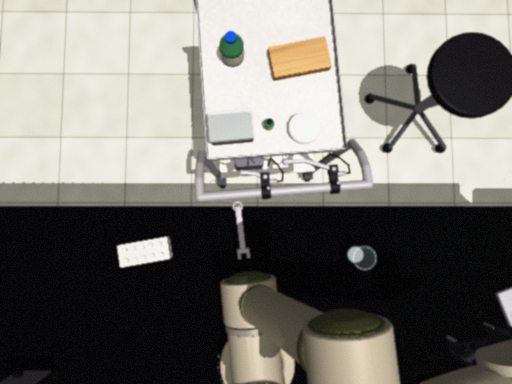

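```bash
python3 - <<'E'
from h import *
A=[]
for n in("scene","top"):
    z=np.load(n+".npz");c=cams.calibration(n);D=z["D"]
    A.append(cloud(c,D,np.ones_like(D,bool)))
    for t in("brake_mount","lock_mount"):
        r=cams.trace(t,n)
        if r:
            P=cloud(c,D,r[0]["pixels"]);P=P[(P[:,2]>170)];print(n,t,r[0]["p"],len(P),np.percentile(P,[2,50,98],axis=0).round())
P=np.vstack(A);P=P[(P[:,0]>400)&(P[:,0]<900)&(P[:,1]>-450)&(P[:,1]<400)]
for lo,hi in((60,85),(85,120),(120,160),(160,185),(185,230),(230,400)):
    q=P[(P[:,2]>lo)&(P[:,2]<hi)];print(lo,hi,len(q),q.min(0).round() if len(q) else'',q.max(0).round() if len(q) else '')
# bar: top points
q=P[(P[:,2]>195)&(P[:,2]<225)]
H,xe,ye=np.histogram2d(q[:,0],q[:,1],bins=[np.arange(470,660,10),np.arange(-300,240,20)])
print(ye[:-1].astype(int))
for x,h in zip(xe,H): print(int(x),h.astype(int))
E
```

```text
scene brake_mount 0.79 613 [[ 518. -242.  182.]
 [ 578. -185.  209.]
 [ 598.  -63.  221.]]
scene lock_mount 0.66 432 [[505. -64. 176.]
 [553. -11. 209.]
 [567.  45. 221.]]
top brake_mount 0.97 567 [[ 508. -240.  189.]
 [ 567. -187.  210.]
 [ 595.  -67.  221.]]
top lock_mount 0.87 336 [[495. -44. 202.]
 [539. -15. 213.]
 [563.  45. 221.]]
60 85 22501 [ 613. -282.   60.] [900. 174.  85.]
85 120 6142 [ 595. -290.   85.] [900. 174. 120.]
120 160 4226 [ 572. -288.  120.] [900. 173. 160.]
160 185 543 [ 550. -292.  160.] [637. 171. 185.]
185 230 6078 [ 485. -296.  185.] [612. 169. 227.]
230 400 0  
[-300 -280 -260 -240 -220 -200 -180 -160 -140 -120 -100  -80  -60  -40
  -20    0   20   40   60   80  100  120  140  160  180  200]
470 [0 0 0 0 0 0 0 0 0 0 0 0 0 0 0 0 0 0 0 0 0 0 0 0 0 0]
480 [ 0  0  0  0  0  0  0  0  0  0  0  0  0  0  0  0  0  0  0  0  6  9 13  0
  0  0]
490 [ 0  0  0  0  0  0  0  0  0  0  0  0  0 14 19 15 19 29 30 39 44 50 51  9
  0  0]
500 [ 0  0  0  0  7 15  2  7 12 17 26 28 41 41 51 51 51 55 60 63 69 66 66 15
  0  0]
510 [ 5 10 14 23 28 47 35 43 44 47 50 55 58 47 69 69 71
[... 299 characters left out ...]
15 32 63  0  0  0  0  0  0  0 21 80 38 26 11  0  0  0  0 53 19
  0  0]
560 [34 36  1 27 31 57  2  0  0  0  0  0  0  3 11 38 55 35  0  0  0  0  6  1
  0  0]
570 [33 39  0  0 16 73 42 10  0  0  0  1  0  0  0  0  0  3  0  0  0  0  0  0
  0  0]
580 [29 30  0  0  4 18 28 49 34 19 27 41  0  0  0  0  0  0  0  0  0  0  0  0
  0  0]
590 [14 11  0  0  0  0  0 10 39 59 52 62  2  0  0  0  0  0  0  0  0  0  0  0
  0  0]
600 [0 0 0 0 0 0 0 0 0 0 0 4 0 0 0 0 0 0 0 0 0 0 0 0 0 0]
610 [0 0 0 0 0 0 0 0 0 0 0 0 0 0 0 0 0 0 0 0 0 0 0 0 0 0]
620 [0 0 0 0 0 0 0 0 0 0 0 0 0 0 0 0 0 0 0 0 0 0 0 0 0 0]
630 [0 0 0 0 0 0 0 0 0 0 0 0 0 0 0 0 0 0 0 0 0 0 0 0 0 0]
640 [0 0 0 0 0 0 0 0 0 0 0 0 0 0 0 0 0 0 0 0 0 0 0 0 0 0]
```

The scene view shows the brake lever, the longer of the two, with its clamp at about (186,155) and its ball at (211,188). The lock clamp is at about (240,175). The top view matches: brake clamp (335,180), ball (284,159). Next I fit the bar line and the lever pose.

```bash
python3 - <<'E'
from h import *
A=[];B=[]
for n in("scene","top"):
    z=np.load(n+".npz");c=cams.calibration(n);D=z["D"]
    P=cloud(c,D,np.ones_like(D,bool));A.append(P)
    q=P[(P[:,2]>206)&(P[:,2]<216)&(P[:,0]>480)&(P[:,0]<545)&(((P[:,1]>60)&(P[:,1]<130))|((P[:,1]>-170)&(P[:,1]<-70)))]
    k=np.polyfit(q[:,1],q[:,0],1);r=q[:,0]-np.polyval(k,q[:,1]);q=q[abs(r)<12];k=np.polyfit(q[:,1],q[:,0],1)
    psi=-np.arctan(k[0]);print(n,len(q),k,"psi",psi,"z",np.median(q[:,2]))
    Rm=R.from_euler('z',psi).as_matrix()[:2,:2]
    L=P[(P[:,2]>203)&(P[:,2]<225)&(P[:,1]>-240)&(P[:,1]<-50)&(P[:,0]>555)&(P[:,0]<615)]
    loc=(L[:,:2]-[np.polyval(k,-196),-196])@Rm
    for y in range(20,146,10):
        s=loc[abs(loc[:,1]-y)<5]
        if len(s): print(y,len(s),np.percentile(s[:,0],[5,50,95]).round(1),np.median(L[abs(loc[:,1]-y)<5,2]).round())
    print("bar x at -196",np.polyval(k,-196))
E
```

```text
scene 499 [-7.62539006e-02  5.14530959e+02] psi 0.07610661729737604 z 211.74880196405832
20 15 [45.4 51.3 55.7] 210.0
30 14 [50.6 56.6 59.7] 209.0
40 17 [56.  59.6 64.3] 210.0
50 15 [58.4 63.8 67.6] 209.0
60 14 [63.4 67.6 71.8] 209.0
70 17 [64.6 70.5 74.7] 209.0
80 16 [66.5 71.2 75. ] 209.0
90 16 [68.6 73.7 74.9] 209.0
100 17 [67.8 72.4 76. ] 210.0
110 17 [67.  73.2 76.6] 209.0
120 24 [67.1 74.5 79.2] 210.0
130 15 [67.6 73.1 78.9] 207.0
bar x at -196 529.4767232861242
top 552 [-7.86424352e-02  5.08401290e+02] psi 0.07848090933140685 z 211.08336201317798
20 15 [48.9 53.9 58. ] 209.0
30 16 [52.6 57.6 62.7] 209.0
40 15 [58.3 61.3 66.3] 209.0
50 14 [61.5 65.5 69.6] 210.0
60 15 [65.1 70.  73.3] 209.0
70 16 [68.3 72.5 76.6] 210.0
80 16 [69.1 73.2 77.5] 209.0
90 14 [70.  74.  78.1] 209.0
100 14 [70.5 74.3 78.7] 209.0
110 13 [71.2 74.  78.4] 209.0
120 24 [68.2 74.7 83.3] 209.0
130 11 [69.  75.4 81.1] 207.0
bar x at -196 523.8152069333797
```

The rows are not in the units I measure in: shifts go in shares of 750 mm and turns go in shares of pi/2 rad. I convert before sending: -30 mm / 750 = -0.04.

```bash
echo '0 0 -0.04 0 0 0' | python3 -m handwheel 0.0 20
```

```text
time_s: 1.5
eef_pos: [166.9, -496.9, 331.1]
ee_rot: [-0.004, 0.987, 0.161, 0.0]
force: [0.2, 1.6, -0.5]
grip_width: 0.854
grip_force: 0.0
```

Converted, 366 mm / 750 = 0.488, 228 mm / 750 = 0.304, -0.85 rad / 1.5708 = -0.5411.

```bash
echo '0.06 -0.024 0 0 0 -0.0637;0.12 -0.048 0 0 0 -0.1273;0.1813 -0.072 0 0 0 -0.2037;0.2427 -0.096 0 0 0 -0.2737;0.304 -0.12 0 0 0 -0.3438;0.3653 -0.144 0 0 0 -0.4138;0.4267 -0.168 0 0 0 -0.4775;0.488 -0.192 0 0 0 -0.5411' | python3 -m handwheel
python3 - <<'E'
from h import *
s=readout.sense();Rt=rot(s["ee_rot"]);psi=.077
print(s["joints"].round(2))
tgt=np.array([643,-97,330]);print("d",(Rt.T@(tgt-s["eef_pos"])).round(1))
Rg=R.from_euler('z',np.pi/2+psi).as_matrix()@np.diag([1,-1,-1.])
print(R.from_matrix(Rt.T@Rg).as_rotvec().round(3))
E
```

```text
time_s: 2.3
eef_pos: [469.5, -243.1, 334.1]
ee_rot: [0.0, 0.832, 0.556, 0.0]
force: [0.4, -2.2, 1.1]
grip_width: -0.001
grip_force: 0.0
[-0.7   0.3   1.44 -0.    1.41 -0.31]
d [201.4 104.3   4.1]
[ 0.    0.   -0.47]
```

Converted, 201 mm / 750 = 0.268, 160 mm / 750 = 0.2133, -0.47 rad / 1.5708 = -0.2992.

```bash
echo '0.0533 0.028 0 0 0 -0.0637;0.1067 0.056 0 0 0 -0.1273;0.16 0.084 0 0 0 -0.191;0.2133 0.112 0 0 0 -0.2546;0.268 0.1387 0 0 0 -0.2992;0.268 0.1387 0 0 0 -0.2992;0.268 0.1387 0 0 0 -0.2992' | python3 -m handwheel
cat > rep.py <<'E'
from h import *
s=readout.sense();psi=.077;Rt=rot(s["ee_rot"])
Rg=R.from_euler('z',np.pi/2+psi).as_matrix()@np.diag([1,-1,-1.])
print("rv",R.from_matrix(Rt.T@Rg).as_rotvec().round(3),"local",(R.from_euler('z',psi).as_matrix().T@(s["eef_pos"]-[527,-196,0])).round(1), "t",s["time_s"],"F",s["force"].round(1))
E
python3 - <<'E'
import rep
from h import *
p,D=cams.capture("wrist");c=cams.calibration("wrist");cv2.imwrite("pics/w1.png",p[:,:,::-1])
for t in("brake_mount","brake_press","brake_tip"):
    r=cams.spot_point(t,"wrist")
    if r: print(t,r[0]["p"],r[0]["uv"],atz(c,r[0]["uv"],200).round(1))
r=cams.trace("brake_mount","wrist")
if r:
    P=cloud(c,D,r[0]["pixels"]);P=P[(P[:,2]>203)&(P[:,2]<225)]
    l=(P[:,:2]-[527,-196])@R.from_euler('z',.077).as_matrix()[:2,:2]
    for y in range(20,146,10):
        q=l[abs(l[:,1]-y)<5,0]
        if len(q): print(y,len(q),np.percentile(q,[3,50,97]).round(1))
    print("max y",l[:,1].max())
E
```

```text
time_s: 3.0
eef_pos: [642.1, -99.1, 333.2]
ee_rot: [-0.0, 0.681, 0.733, -0.0]
force: [-0.4, -0.2, 0.1]
grip_width: 0.002
grip_force: 0.0
rv [-0.001 -0.    -0.003] local [122.2  87.8 333.2] t 3.0 F [-0.4 -0.2  0.1]
brake_mount 0.78 [76.2, 330.9] [ 523.8 -197.2  200. ]
brake_press 0.7 [182.4, 209.1] [ 596.4 -102.5  200. ]
brake_tip 0.69 [176.2, 156.0] [592.3 -69.3 200. ]
30 1 [53.5 53.5 53.5]
40 163 [55.1 60.3 65.7]
50 214 [59.1 64.5 69.2]
60 227 [63.  68.1 73.1]
70 242 [66.2 71.7 75.8]
80 250 [67.7 72.5 76.3]
90 271 [68.  73.  76.7]
100 268 [68.8 73.3 77.1]
110 295 [69.1 74.  77.9]
120 507 [66.  75.  82.2]
130 261 [67.  74.2 80.8]
max y 130.73978127168132
```

View pics/w1.png

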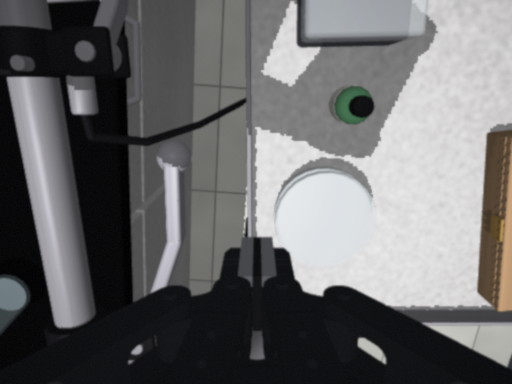

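The wrist view shows the lever blade from about (165,285) to its ball at (175,155). The shut fingers are at (258,250), on the deck side, with the gap between clear. Descending.

Converted, 76 mm / 750 = 0.1013, 50 mm / 750 = 0.0667.

```bash
echo '0.0027 0 0.0333 0 0 0;0.0027 0 0.0667 0 0 0;0.0027 0 0.1013 0 0 0;0.0027 0 0.1013 0 0 0;0.0027 0 0.1013 0 0 0' | python3 -m handwheel; python3 rep.py
```

```text
time_s: 3.75
eef_pos: [641.6, -98.1, 259.0]
ee_rot: [0.0, 0.681, 0.732, 0.0]
force: [-0.3, 0.3, 0.1]
grip_width: -0.001
grip_force: 0.0
rv [ 0.001  0.    -0.005] local [121.8  88.8 259. ] t 3.75 F [-0.3  0.3  0.1]
```

Converted, -22 mm / 750 = -0.0293, -18 mm / 750 = -0.024.

```bash
echo '0.0013 -0.008 0.008 0 0 0;0.0013 -0.016 0.008 0 0 0;0.0013 -0.024 0.008 0 0 0;0.0013 -0.0293 0.008 0 0 0;0.0013 -0.0293 0.008 0 0 0;0.0013 -0.0293 0.008 0 0 0' | python3 -m handwheel; python3 rep.py
```

```text
time_s: 4.35
eef_pos: [619.7, -98.3, 252.3]
ee_rot: [0.0, 0.681, 0.732, 0.0]
force: [0.9, -0.1, 0.3]
grip_width: 0.0
grip_force: 0.0
rv [ 0.001  0.    -0.004] local [100.   90.3 252.3] t 4.35 F [ 0.9 -0.1  0.3]
```

Converted, -14 mm / 750 = -0.0187, -12 mm / 750 = -0.016.

```bash
echo '0 -0.0027 0 0 0 0;0 -0.0053 0 0 0 0;0 -0.008 0 0 0 0;0 -0.0107 0 0 0 0;0 -0.0133 0 0 0 0;0 -0.016 0 0 0 0;0 -0.0187 0 0 0 0;0 -0.0187 0 0 0 0' | python3 -m handwheel; python3 rep.py
```

```text
time_s: 5.15
eef_pos: [605.7, -98.9, 252.0]
ee_rot: [0.0, 0.681, 0.732, 0.0]
force: [3.7, 3.2, -0.4]
grip_width: 0.005
grip_force: 1.9
rv [ 0.001 -0.    -0.004] local [ 85.9  90.7 252. ] t 5.15 F [ 3.7  3.2 -0.4]
```

Converted, -14 mm / 750 = -0.0187, -12 mm / 750 = -0.016.

```bash
echo '0 -0.0027 0 0 0 0;0 -0.0053 0 0 0 0;0 -0.008 0 0 0 0;0 -0.0107 0 0 0 0;0 -0.0133 0 0 0 0;0 -0.016 0 0 0 0;0 -0.0187 0 0 0 0;0 -0.0187 0 0 0 0' | python3 -m handwheel; python3 rep.py
python3 - <<'E'
from h import *
for n in("top","scene"):
    p,D=cams.capture(n);c=cams.calibration(n)
    r=cams.spot_point("brake_tip",n)
    if r: print(n,r[0]["p"],atz(c,r[0]["uv"],200).round(1))
cv2.imwrite("pics/s2.png",cv2.resize(p[110:250,130:310,::-1],None,fx=4,fy=4))
E
```

```text
time_s: 5.95
eef_pos: [592.0, -99.6, 252.2]
ee_rot: [0.0, 0.681, 0.733, 0.001]
force: [4.6, 5.9, 0.3]
grip_width: -0.002
grip_force: 3.1
rv [ 0.002 -0.001 -0.004] local [ 72.2  91.1 252.2] t 5.95 F [4.6 5.9 0.3]
scene 0.53 [563.5 -61.8 200. ]
```

View pics/s2.png

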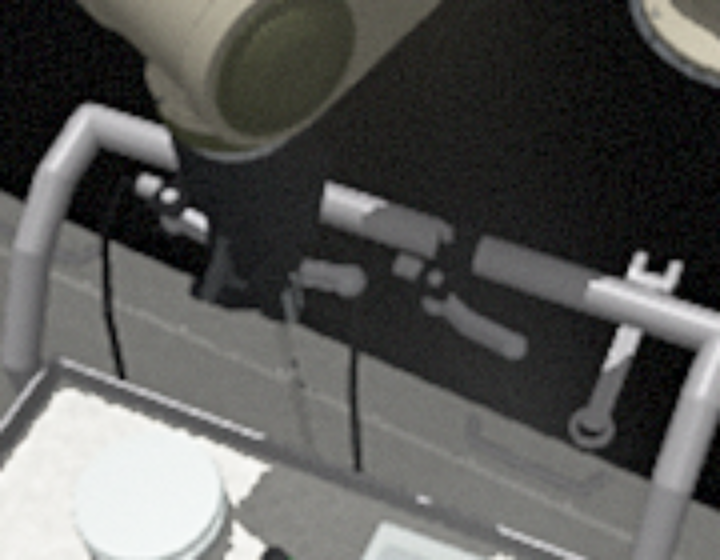

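The ball has moved about 33 mm towards the bar (crop pixel (345,280)) and the gripper is clear of the bar. Now small steps to the stop.

Converted, -3 mm / 750 = -0.004, -2 mm / 750 = -0.0027.

```bash
echo '0 -0.0013 0 0 0 0;0 -0.0027 0 0 0 0;0 -0.004 0 0 0 0;0 -0.004 0 0 0 0' | python3 -m handwheel; python3 rep.py;
```

```text
time_s: 6.55
eef_pos: [589.1, -99.6, 252.2]
ee_rot: [0.0, 0.681, 0.733, 0.001]
force: [4.2, 6.0, 0.9]
grip_width: -0.002
grip_force: 3.4
rv [ 0.002 -0.001 -0.004] local [ 69.3  91.3 252.2] t 6.55 F [4.2 6.  0.9]
```

Converted, -2 mm / 750 = -0.0027, -1 mm / 750 = -0.0013.

```bash
echo '0 -0.0013 0 0 0 0;0 -0.0027 0 0 0 0;0 -0.0027 0 0 0 0' | python3 -m handwheel; python3 rep.py;
```

```text
time_s: 6.85
eef_pos: [587.1, -99.6, 252.2]
ee_rot: [-0.0, 0.681, 0.733, 0.001]
force: [5.4, 7.0, 0.3]
grip_width: -0.003
grip_force: 3.7
rv [ 0.002 -0.002 -0.004] local [ 67.4  91.5 252.2] t 6.85 F [5.4 7.  0.3]
```

Converted, -1 mm / 750 = -0.0013.

```bash
echo '0 -0.0013 0 0 0 0;0 -0.0013 0 0 0 0' | python3 -m handwheel; echo '0 -0.0013 0 0 0 0;0 -0.0013 0 0 0 0' | python3 -m handwheel|sed -n '2p;4p'; python3 rep.py;
```

```text
time_s: 7.05
eef_pos: [586.1, -99.6, 252.1]
ee_rot: [-0.0, 0.681, 0.733, 0.001]
force: [5.6, 7.5, 1.0]
grip_width: 0.002
grip_force: 3.7
eef_pos: [585.1, -99.7, 252.1]
force: [5.4, 8.3, 0.9]
rv [ 0.002 -0.002 -0.003] local [ 65.4  91.6 252.1] t 7.25 F [5.4 8.3 0.9]
```

Converted, -1 mm / 750 = -0.0013.

```bash
echo '0 -0.0013 0 0 0 0;0 -0.0013 0 0 0 0' | python3 -m handwheel|sed -n '2p;4p'; echo '0 -0.0013 0 0 0 0;0 -0.0013 0 0 0 0' | python3 -m handwheel|sed -n '2p;4p'; python3 rep.py
python3 - <<'E'
from h import *
for n in("scene","wrist"):
    p,D=cams.capture(n);c=cams.calibration(n)
    r=cams.spot_point("brake_tip",n)
    if r:
        w=atz(c,r[0]["uv"],200);l=R.from_euler('z',-.077).as_matrix()@(w-[527,-196,200]);print(n,r[0]["p"],l.round(1),"ang",np.arctan2(122,30)-np.arctan2(l[1],l[0]-45))
E
```

```text
eef_pos: [584.1, -99.7, 252.2]
force: [5.7, 8.5, 1.2]
eef_pos: [583.6, -99.6, 252.2]
force: [7.6, 7.9, 0.2]
rv [ 0.003 -0.002 -0.003] local [ 63.8  91.7 252.2] t 7.65 F [7.6 7.9 0.2]
scene 0.71 [ 34.3 133.5   0. ] ang -0.32126559688010636
wrist 0.87 [ 36.6 125.4   0. ] ang -0.30783334954242436
```

The last step shows the stop: only half the commanded advance, rising force, and an angle near 0.30 from the images. I add 1 mm and hold.

Converted, -1 mm / 750 = -0.0013.

```bash
echo '0 -0.0013 0 0 0 0;0 -0.0013 0 0 0 0;0 -0.0013 0 0 0 0' | python3 -m handwheel|sed -n '1,2p;4p';echo '0 -0.0007 0 0 0 0;0 -0.0007 0 0 0 0;0 -0.0007 0 0 0 0' | python3 -m handwheel|sed -n '1,2p;4p'
```

```text
time_s: 8.15
eef_pos: [583.2, -99.7, 252.3]
force: [13.1, 9.3, -1.9]
time_s: 8.45
eef_pos: [583.0, -99.7, 252.4]
force: [15.1, 10.3, -2.6]
```

```bash
for i in 1 2 3; do echo '0 0 0 0 0 0;0 0 0 0 0 0;0 0 0 0 0 0;0 0 0 0 0 0;0 0 0 0 0 0;0 0 0 0 0 0;0 0 0 0 0 0;0 0 0 0 0 0' | python3 -m handwheel|sed -n '1,2p;4p'; done
```

```text
time_s: 9.25
eef_pos: [583.0, -99.6, 252.3]
force: [15.6, 10.4, -2.7]
time_s: 10.05
eef_pos: [583.0, -99.6, 252.3]
force: [15.8, 10.5, -2.6]
time_s: 10.85
eef_pos: [583.0, -99.7, 252.3]
force: [15.5, 9.6, -2.1]
```

Held at the stop for 2.4 s at about 18 N. Now following it out slowly.

Converted, 12 mm / 750 = 0.016, 10.5 mm / 750 = 0.014.

```bash
for i in 1 2 3; do echo '0 0.002 0 0 0 0;0 0.004 0 0 0 0;0 0.006 0 0 0 0;0 0.008 0 0 0 0;0 0.01 0 0 0 0;0 0.012 0 0 0 0;0 0.014 0 0 0 0;0 0.016 0 0 0 0' | python3 -m handwheel|sed -n '1,2p;4p'; done; python3 rep.py
```

```text
time_s: 11.65
eef_pos: [593.7, -100.0, 252.2]
force: [4.3, 1.8, -0.2]
time_s: 12.45
eef_pos: [605.2, -99.3, 251.8]
force: [2.8, -2.1, 0.3]
time_s: 13.25
eef_pos: [617.2, -98.4, 251.9]
force: [0.5, -1.0, 0.3]
rv [-0.    -0.    -0.004] local [ 97.5  90.4 251.9] t 13.25 F [ 0.5 -1.   0.3]
```

Lever released gently. I move clear outward, then up.

Converted, -110 mm / 750 = -0.1467, -90 mm / 750 = -0.12.

```bash
echo '0 0.0133 0 0 0 0;0 0.0267 0 0 0 0;0 0.0267 -0.04 0 0 0;0 0.0267 -0.08 0 0 0;0 0.0267 -0.12 0 0 0;0 0.0267 -0.1467 0 0 0;0 0.0267 -0.1467 0 0 0;0 0.0267 -0.1467 0 0 0' | python3 -m handwheel
python3 - <<'E'
import rep
from h import *
for n in("scene","wrist"):
    p,D=cams.capture(n);c=cams.calibration(n)
    for t,z in(("brake_tip",200),("dishes",70),("oil_bottle",70),("tip_box",70)):
        r=cams.spot_point(t,n)
        if r: print(n,t,round(r[0]["p"],2),atz(c,r[0]["uv"],z).round(1))
    if n=="scene": cv2.imwrite("pics/s3.png",p[:,:,::-1])
E
```

```text
time_s: 14.05
eef_pos: [637.1, -96.9, 361.2]
ee_rot: [-0.0, 0.681, 0.732, -0.0]
force: [-0.6, 0.7, -1.3]
grip_width: 0.0
grip_force: 0.0
rv [-0.001 -0.    -0.004] local [117.4  90.3 361.2] t 14.05 F [-0.6  0.7 -1.3]
scene brake_tip 0.65 [590.3 -67.7 200. ]
scene oil_bottle 0.61 [717.5 -31.9  70. ]
scene tip_box 0.86 [706.6  72.5  70. ]
wrist brake_tip 0.63 [592.5 -69.9 200. ]
wrist dishes 0.63 [ 706.9 -139.3   70. ]
wrist oil_bottle 0.81 [719.4 -37.5  70. ]
```

View pics/s3.png

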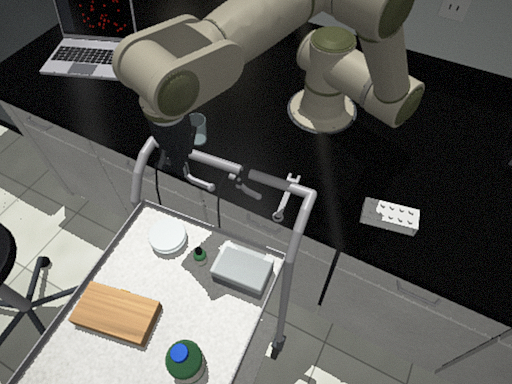

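The view shows the lever back out, with its ball at (211,188) as at the start. The objects stand where they did and the gripper is clear above, so I hand in.

```bash
python3 -c "
from rig import order
print(order.finish_job())"
```

```text
the job is handed in; nothing more can be done
None
```

The brake lever was pressed to its stop with the backs of the shut fingers, held there for 2.4 s at about 18 N and followed back out at 15 mm/s. The arm is clear and the job is handed in; no verdict came back.

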